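# Tip the packing carton, load the spawn bottles and level-check it

## Task

Push the top of the standing carton so that it tips over the edge of the packing board and lies on its back on the board, open side up. Stand every spawn bottle upright on the carton's floor, each in a cell of its own, so that nothing sticks up above its rim; then check by drawing the wooden batten, laid crosswise on the rim, along it from the end nearest you to the far end, and put the batten back down flat on the bench. Do not disturb the grow log, the mist bottle or the climate logger.

Things in the scene. Friction and masses are not known exactly. Their poses are not given: they have to be found in the camera images.
- board: Fixed plywood packing board on the bench, 200 (x) x 240 (y) x 12 mm thick; origin at the centre of its underside, its x axis points away from the robot. Its near edge (local x = -100 mm) blocks the foot of the carton.
- carton: Brown open-fronted carton, 0.4 kg, standing on its end, foot 0 to 5 mm from the board's near edge. 83 deep (x) x 205 wide (y) x 205 mm tall (z), walls 5 mm. Origin: centre of its underside as it stands; z up, x from the open face (-41.5 mm, towards the robot) to the closed back (outside +41.5 mm). Pushing its top some 70 mm along +x tips it past balance; it then falls on its back on the board by itself.
- carton_floor (a point): Middle of the carton's inner back face (carton x +36.5, y 0, z 102.5 mm), which is the floor once it lies on its back. Same axes as the carton: lying, -x points up, z away from the robot. Cardboard dividers 24 mm high, 3 mm thick, make six cells 63 (y) x 96 mm (z), centred at y -66, 0, 66 mm and z -49.5, 49.5 mm from here.
- carton_rim (a point): Middle of the carton's open face (carton x -41.5, y 0, z 102.5 mm), at the height of the rim once it lies on its back, 78 mm above that floor. The end near the robot is then carton z = 0 (it overhangs the board's edge by about 12 mm), the far end z = 205 mm.
- batten: Levelling batten of about 0.15 kg: a flat wooden strip 36 (x) x 260 (y, its long axis) x 8 mm, with an upright grip block 20 (x) x 70 (y) mm in the middle of its top, reaching 48 mm above the underside. Lies on the bench to the right of the board, its long axis roughly away from the robot. Origin at the centre of its underside, z up.
- growlog: Bystander: black grow log 70 mm thick, 240 mm long with three cream fungus tufts, lying on the far side beyond the board. Origin under its centre.
- mister: Bystander: clear capped mist bottle, 60 mm wide, 150 mm tall, standing at the far left beside the spawn bottles. Origin under its centre.
- logger: Bystander: flat white climate logger 50 x 90 x 30 mm at the far side, right of the board. Origin under its centre.
- bottle1: Capped spawn bottle of about 0.12 kg (one of four to six alike; None if absent), standing on the bench to the left of the board: black round body 50 mm wide, 36 mm high, and on it a white cylindrical cap 28 mm wide, 34 mm high (total 70 mm). Origin at the centre of its underside, z up.
- bottle1_top (a point): Centre of the top of the cap of bottle1, 70 mm above its underside.
- bottle2: Capped spawn bottle of about 0.12 kg (one of four to six alike; None if absent), standing on the bench to the left of the board: black round body 50 mm wide, 36 mm high, and on it a white cylindrical cap 28 mm wide, 34 mm high (total 70 mm). Origin at the centre of its underside, z up.
- bottle2_top (a point): Centre of the top of the cap of bottle2, 70 mm above its underside.
- bottle3: Capped spawn bottle of about 0.12 kg (one of four to six alike; None if absent), standing on the bench to the left of the board: black round body 50 mm wide, 36 mm high, and on it a white cylindrical cap 28 mm wide, 34 mm high (total 70 mm). Origin at the centre of its underside, z up.
- bottle3_top (a point): Centre of the top of the cap of bottle3, 70 mm above its underside.
- bottle4: Capped spawn bottle of about 0.12 kg (one of four to six alike; None if absent), standing on the bench to the left of the board: black round body 50 mm wide, 36 mm high, and on it a white cylindrical cap 28 mm wide, 34 mm high (total 70 mm). Origin at the centre of its underside, z up.
- bottle4_top (a point): Centre of the top of the cap of bottle4, 70 mm above its underside.
- bottle5: Capped spawn bottle of about 0.12 kg (one of four to six alike; None if absent), standing on the bench to the left of the board: black round body 50 mm wide, 36 mm high, and on it a white cylindrical cap 28 mm wide, 34 mm high (total 70 mm). Origin at the centre of its underside, z up.
- bottle5_top (a point): Centre of the top of the cap of bottle5, 70 mm above its underside.
- bottle6: Capped spawn bottle of about 0.12 kg (one of four to six alike; None if absent), standing on the bench to the left of the board: black round body 50 mm wide, 36 mm high, and on it a white cylindrical cap 28 mm wide, 34 mm high (total 70 mm). Origin at the centre of its underside, z up.
- bottle6_top (a point): Centre of the top of the cap of bottle6, 70 mm above its underside.

How it is judged:
By the outcome, as a careful person would: the job done as asked, in the order asked, and still so for the second after the job is handed in, with the robot touching nothing.
Of bottle1, bottle2, bottle3, bottle4, bottle5, bottle6 only 4 to 6 are there at a start; the rules pass over those that are not, and their reading is None.
At some moment in a run one of bottle1, bottle2, bottle3, bottle4, bottle5, bottle6 may be knocked a few centimetres aside while the robot is not near it.
It also fails if it takes over 210 s, if anything falls off the work surface, if the arm or the gripper's body presses on something with over 40 N, if the wrist force passes 120 N, or if a joint passes its speed limit or range.

## Robot

A 7-joint arm with a two-finger parallel gripper is mounted at the origin on the work surface. World frame = base frame: x ahead of the robot, y to its left, z up, the work surface at z = 0. Lengths are in m, angles in rad, forces in N, time in s.
With the tool pointing down it reaches from about 0.4 to 0.875 m from the base axis. Payload 19.3 kg.
Tool frame: the origin (TCP) lies on the centre line of the jaws, within the pads' length; the fingertips stand 14 mm ahead of it and the grasp point (between the pads) lies 5 mm behind it; y points along the fingers, x is the direction in which the jaws open and shut, and the axes are right-handed (so a half turn about y gives the same grasp; the last joint's range is limited). The gripper opens to 85 mm and grips with 20 to 120 N. Pads are 22 mm wide; open, the fingers measure 114 mm over their backs; the gripper's body (76 mm by 85 mm) begins 54 mm behind the grasp point. The pads swing forward as they close: fully open they stand 13 mm farther back than shut.
Start: joints at [1.148, 0.521, -0.036, 1.599, 0.021, 1.021, -0.113], TCP at [0.216, -0.587, 0.245] pointing down, gripper open.
Joint ranges: [-2.91, 2.91], [-0.3, 2.13], [-1.5, 1.42], [0.17, 2.43], [-1.26, 4.41], [0.16, 1.93], [-2.52, 2.52]. Speed limits (rad/s): [1.89, 1.89, 2.39, 2.39, 3.01, 3.01, 3.01].

## Interface

Orientations are given as [roll, pitch, yaw] about the fixed x, y, z axes, in that order (R = Rz(yaw) Ry(pitch) Rx(roll)).
In Python, from workcell import monitor, grab_frame, workorder gives the robot as it stands.
- The arm moves only by the tool drive_tool, never from a script. Its argument "steps" is one flat list of numbers, 5 for each row, row after row: the finger opening in mm, from 0 to 85.4, then the shift along the world's x, y, z in mm, then the turn about the world's z in degrees. In form: [fingers, tx, ty, tz, twist, fingers, tx, ty, tz, twist, ...]. A call has exactly 5 rows; each row shifts and turns the commanded pose from where the row before left it; what a row does not reach is not made up. A row lasts 1/12 s, in which the tool goes at most 41.7 mm and 7.16 degrees, less where a joint would pass 70% of its speed; a pose out of reach is approached as far as the arm can. A call is refused whole if a number of a shift passes 41.7 or a number of a turn 7.16, either way. A call with a gripper value outside its range is refused whole. The fingers move at their own pace and stop on an object; "grip_force" is the grip in N (left out, the last holds). Time passes only in rows, so rows that do not move let the fingers close, or fill a call up. It gives the time, the measured TCP pose, the force and the opening at its end, in the units of the state.
- monitor.observe(): the state, without advancing time (a new reading comes with each control period).
- grab_frame(name): name is "scene" or "top" or "wrist"; returns a dict with "frame" (420x560x3 uint8, red, green, blue), "vertical_fov" (degrees; the focal length in pixels is half the picture's height over the tangent of half this angle, whatever the lens; pixels are square), "cx", "cy" (the principal point, pixels), "xyz" and "orientation" of the camera in the world. Camera axes: x right, y down, z forward; pixel columns grow to the right and rows downward; lengths in m; the calibration is good to about 2 mm. The wrist camera is an equidistant fisheye: a pixel r from the principal point sees the ray r / f radians off the axis. A picture is of the moment at which its call begins. There is no depth.
- workorder.job_done(): hands the job in, once; it reports no verdict.
The state is a dict: "clock": time; "qpos": joint angles; "qd": joint speeds; "joint_efforts": joint torques, N m; "position": TCP position; "tool_rot": TCP orientation; "force": force on the tool from outside, world axes, zero at the start; "moment": the same for the moment, N m; "grip_width": finger opening in m.
Only numpy, scipy, OpenCV 4.12 (cv2) and the standard library are available. Lean on these libraries where they do the work, as an engineer would, in place of code of your own. Each camera call takes 0.05 s, during which the arm holds its last target. There are 200 camera calls.

## Working session

There is one attempt and no reset: what is moved stays moved. The work goes in short steps, Python scripts to look and compute and a tool call to move; the robot and the scene stay as the last step left them, time stands still between calls to the robot, and variables do not carry over. Pictures are saved under pics/ and viewed, about 12 in all and at most 16, crops included, and the job is handed in when it is done.

Besides the shell and the picture viewer there is one more tool, called after ">>>" as name(argument=value, ...) on one line, values as JSON. drive_tool: Moves the arm, as the interface text tells. Its arguments: {"type":"object","properties":{"steps":{"type":"array"},"grip_force":{"type":"number"}},"required":["steps"]}

```bash
ls; mkdir -p pics
cat > h.py <<'E'
import numpy as np, cv2
from scipy.spatial.transform import Rotation as R
from workcell import monitor, grab_frame, workorder
def cam(n,save=None):
    g=grab_frame(n); 
    if save: cv2.imwrite(f'pics/{save}.png',cv2.cvtColor(np.asarray(g['frame']),cv2.COLOR_RGB2BGR))
    return g
def ray(g,u,v,fish=False):
    h=g['frame'].shape[0]; f=h/2/np.tan(np.radians(g['vertical_fov'])/2)
    x,y=(u-g['cx'])/f,(v-g['cy'])/f
    if fish:
        r=np.hypot(x,y); d=np.array([0,0,1.]) if r<1e-9 else np.array([x/r*np.sin(r),y/r*np.sin(r),np.cos(r)])
    else: d=np.array([x,y,1.])
    return np.array(g['xyz']),R.from_euler('xyz',g['orientation']).apply(d)
def plane(g,u,v,z,fish=False):
    p,d=ray(g,u,v,fish); return p+d*(z-p[2])/d[2]
def proj(g,P,fish=False):
    h=g['frame'].shape[0]; f=h/2/np.tan(np.radians(g['vertical_fov'])/2)
    c=R.from_euler('xyz',g['orientation']).inv().apply(np.array(P)-np.array(g['xyz']))
    if fish:
        rr=np.hypot(c[0],c[1]); t=np.arctan2(rr,c[2]); return g['cx']+f*t*c[0]/rr,g['cy']+f*t*c[1]/rr
    return g['cx']+f*c[0]/c[2],g['cy']+f*c[1]/c[2]
E
python3 - <<'E'
from h import *
np.set_printoptions(precision=4,suppress=True)
for n in ['scene','top']:
    g=cam(n,n+'0'); print(n,{k:v for k,v in g.items() if k!='frame'})
print(monitor.observe())
E
```

```text
pics
scene {'vertical_fov': 54.927804513840385, 'cx': 272.7879933241545, 'cy': 210.20712450723613, 'xyz': array([1.287 , 0.4599, 0.6413]), 'orientation': array([-2.1532,  0.0156,  2.0925])}
top {'vertical_fov': 45.50744785376405, 'cx': 278.902425963596, 'cy': 212.19630425450137, 'xyz': array([0.312 , 0.0558, 1.4964]), 'orientation': array([-2.9471, -0.0059, -1.5825])}
{'clock': 0.1, 'qpos': array([ 1.1478,  0.5219, -0.0363,  1.5999,  0.0212,  1.0211, -0.1128]), 'qd': array([ 0.0003, -0.0022, -0.0005, -0.0004, -0.0002,  0.0014, -0.0009]), 'joint_efforts': array([  0.0067, -92.8475,   1.984 , -37.0528,   0.0181,   0.0053,
         0.0001]), 'position': array([ 0.2158, -0.5863,  0.2448]), 'tool_rot': array([-1.5709,  0.001 , -1.218 ]), 'force': array([ 0.1616, -0.4054,  0.0649]), 'moment': array([-0.059 , -0.0072, -0.0298]), 'grip_width': 0.08549339709181189}
```

View pics/scene0.png

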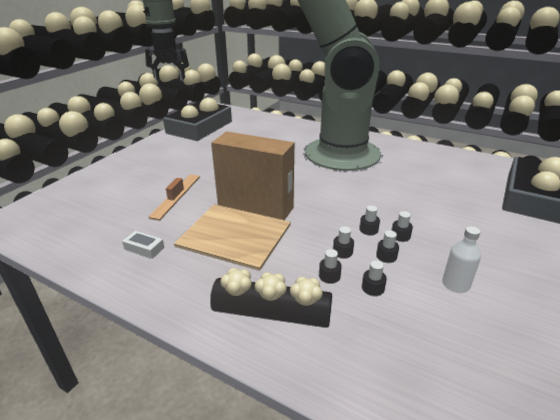

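View pics/top0.png

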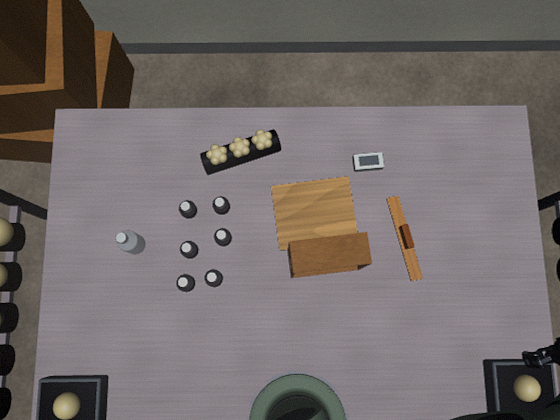

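The scene shows six bottles to the left of the board and the carton standing at the board's near edge. In the top view the caps are around (187,208), (221,204), (222,236), (189,248), (186,282) and (213,277). The batten runs from (393,197) to (417,280). Next I'll measure these.

```bash
cat > top.py <<'E'
from h import *
np.set_printoptions(precision=4,suppress=True)
def blobs(m,amin):
    n,l,s,c=cv2.connectedComponentsWithStats(m.astype(np.uint8)); return [(c[i],s[i,4]) for i in range(1,n) if s[i,4]>=amin]
def bottles(g,zc=0.07,verbose=True):
    hsv=cv2.cvtColor(np.asarray(g['frame']),cv2.COLOR_RGB2HSV).astype(int)
    m=(hsv[...,2]>170)&(hsv[...,1]<25)
    m[:,:150]=0; m[:,262:]=0; m[:190]=0; m[320:]=0
    out=[]
    for c,a in blobs(m,20):
        P=plane(g,c[0],c[1],zc); out.append(P); 
        if verbose: print('cap',c,a,P)
    return out
E
python3 - <<'E'
from top import *
g=cam('top'); f=np.asarray(g['frame'])
bottles(g)
cv2.imwrite('pics/crop1.png',cv2.cvtColor(cv2.resize(f[165:305,260:440],None,fx=4.4,fy=4.2,interpolation=cv2.INTER_CUBIC),cv2.COLOR_RGB2BGR))
E
```

```text
cap [219.0727 201.5091] 55 [0.6265 0.2181 0.07  ]
cap [184.8113 205.566 ] 53 [0.6155 0.3175 0.07  ]
cap [220.6909 234.3455] 55 [0.5298 0.2123 0.07  ]
cap [185.625  247.1964] 56 [0.4937 0.3122 0.07  ]
cap [211.1774 276.8065] 62 [0.4086 0.2379 0.07  ]
cap [182.4167 281.7667] 60 [0.3956 0.3188 0.07  ]
```

View pics/crop1.png

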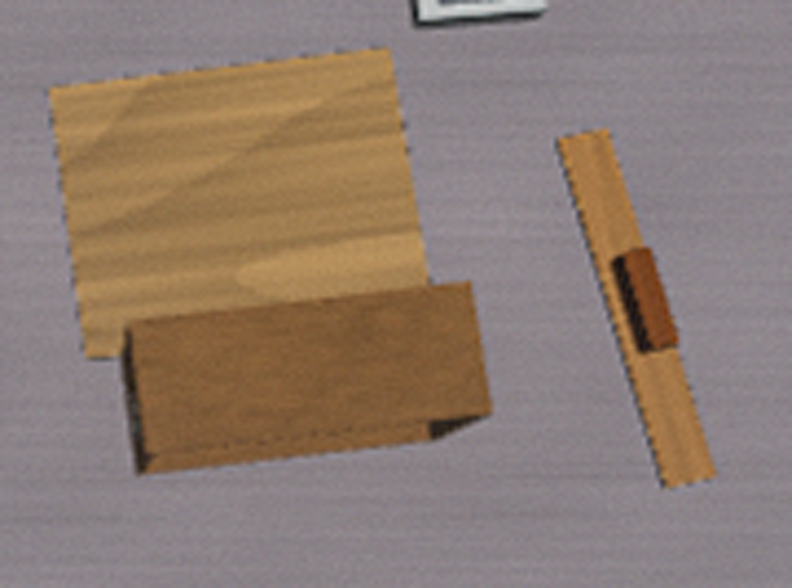

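The crop shows the board's far corners at (50,88) and (390,48), and its near-left corner at (88,357). The carton top's corners are (130,325), (470,283), (492,412) and about (145,457). The batten's corners are (558,138), (608,130), (715,477) and (664,487), with the block top around (655,300).

Run:
```python
from top import *
g=cam('top')
def P(X,Y,z): return plane(g,260+(X+.5)/4.4-.5,165+(Y+.5)/4.2-.5,z)
b=[P(50,88,.012),P(390,48,.012),P(88,357,.012)]
print('board',*b, np.linalg.norm(b[0]-b[1]),np.linalg.norm(b[0]-b[2]))
d=b[0]-b[1]; print('board yaw',np.degrees(np.arctan2(-d[0],d[1])))
c=[P(130,325,.205),P(470,283,.205),P(492,412,.205),P(145,457,.205)]
print('carton',*c,[np.linalg.norm(c[i]-c[i-1]) for i in range(4)],np.mean(c,0))
d=c[0]-c[1]; print('yaw',np.degrees(np.arctan2(-d[0],d[1])))
t=[P(558,138,.008),P(608,130,.008),P(715,477,.008),P(664,487,.008)]
print('batten',np.mean(t,0),[np.linalg.norm(t[i]-t[i-1]) for i in range(4)]); d=(t[0]+t[1]-t[2]-t[3]);print('long yaw',np.degrees(np.arctan2(d[1],d[0])))
k=[P(612,256,.048),P(648,247,.048),P(680,342,.048),P(650,352,.048)]
print('block',np.mean([P(630,253,.048),P(648,247,.048),P(680,342,.048),P(662,350,.048)],0))
```

```text
board [0.6875 0.0669 0.012 ] [ 0.7152 -0.1704  0.012 ] [0.4908 0.0428 0.012 ] 0.23890743187242708 0.19817022175691415
board yaw 6.654123028228308
carton [0.4871 0.0195 0.205 ] [ 0.5112 -0.1827  0.205 ] [ 0.431 -0.192  0.205] [0.4058 0.012  0.205 ] [np.float64(0.08171846725968182), np.float64(0.20364127994791015), np.float64(0.08079373955465219), np.float64(0.2055483826176906)] [ 0.4588 -0.0858  0.205 ]
yaw 6.79980067432491
batten [ 0.5244 -0.3315  0.008 ] [np.float64(0.25889524865692126), np.float64(0.03551367754593061), np.float64(0.25786010404765464), np.float64(0.03539706576402792)]
long yaw 12.911755203383283
block [ 0.5237 -0.3344  0.048 ]
```

>>> drive_tool(steps=[0,12,33,0,-0.9,0,12,33,0,-0.9,0,12,33,0,-0.9,0,12,33,0,-0.9,0,12,33,0,-0.9])

```text
clock: 0.62
position: [0.2761, -0.4199, 0.2452]
tool_rot: [-1.571, 0.0, -1.298]
force: [0.9, -0.4, 0.6]
grip_width: 0.0257
```

>>> drive_tool(steps=[0,12,33,0,-0.9,0,12,33,0,-0.9,0,12,33,0,-0.9,0,12,33,0,-0.9,0,12,33,0,-0.9])

```text
clock: 1.03
position: [0.3361, -0.2549, 0.2454]
tool_rot: [-1.571, -0.0, -1.376]
force: [1.3, -0.4, 0.2]
grip_width: -0.0001
```

>>> drive_tool(steps=[0,12,33,0,-0.9,0,12,33,0,-0.9,0,12,33,0,-0.9,0,12,33,0,-0.9,0,12,33,0,-0.9])

```text
clock: 1.45
position: [0.3961, -0.0899, 0.2455]
tool_rot: [-1.57, -0.0, -1.455]
force: [1.8, -0.5, 0.1]
grip_width: 0.0002
```

>>> drive_tool(steps=[0,0,-1,-20,0,0,0,-1,-21,0,0,6,0,0,0,0,8,1,0,0,0,8,1,0,0])

```text
clock: 1.87
position: [0.4191, -0.0917, 0.2052]
tool_rot: [-1.57, -0.0, -1.454]
force: [-0.1, 0.8, 1.0]
grip_width: -0.0001
```

>>> drive_tool(steps=[0,8,1,0,0,0,8,1,0,0,0,8,1,0,0,0,8,1,0,0,0,8,1,0,0])

```text
clock: 2.28
position: [0.4589, -0.0864, 0.2045]
tool_rot: [-1.57, -0.0, -1.454]
force: [-0.5, -0.6, 0.4]
grip_width: 0.0001
```

```bash
python3 -c "
from h import *
cam('scene','s1')"
```

```text
(no output)
```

View pics/s1.png

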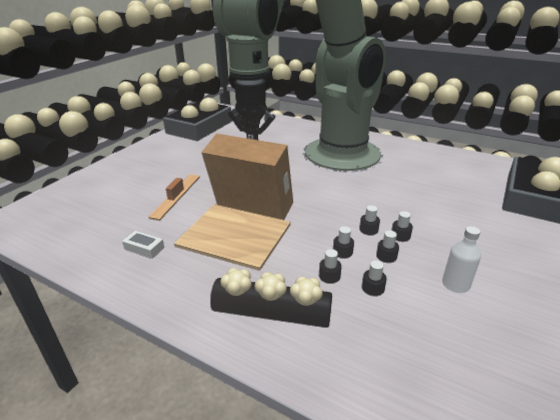

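The carton is tipping: its top-left corner has gone from (214,137) to (205,140). I'll keep pushing.

>>> drive_tool(steps=[0,8,1,0,0,0,8,1,0,0,0,8,1,0,0,0,8,1,0,0,0,0,0,0,0])

```text
clock: 2.75
position: [0.4915, -0.0821, 0.2042]
tool_rot: [-1.57, 0.0, -1.453]
force: [-0.8, 1.1, 0.0]
grip_width: 0.0001
```

>>> drive_tool(steps=[0,0,0,0,0,0,0,0,0,0,0,0,0,0,0,0,0,0,0,0,0,0,0,0,0])

```text
clock: 3.17
position: [0.4898, -0.0826, 0.2044]
tool_rot: [-1.571, -0.0, -1.454]
force: [-0.6, 0.7, -0.8]
grip_width: 0.0005
```

```bash
python3 -c "
from h import *
cam('scene','s2')"
```

```text
(no output)
```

View pics/s2.png

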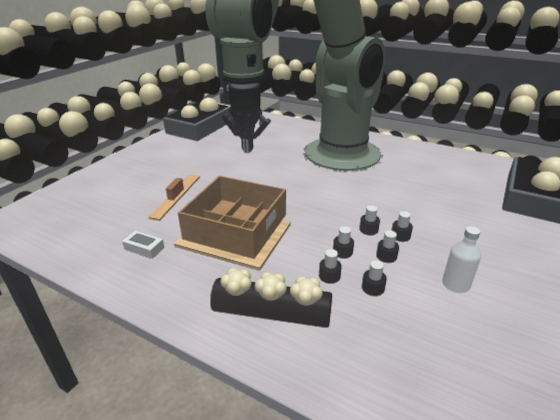

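The carton is lying open side up on the board with nothing else touched. I'll move over to the bottles, turn the jaws 90° and re-measure from the top.

>>> drive_tool(steps=[60,-5,15,6,6,60,-5,21,6,6,60,-5,21,6,6,60,-5,21,6,6,60,-6,22,6,6])

```text
clock: 3.63
position: [0.4636, 0.0182, 0.2347]
tool_rot: [-1.571, -0.0, -0.925]
force: [0.2, -0.0, 0.0]
grip_width: 0.0595
```

>>> drive_tool(steps=[60,-5,21,0,6,60,-5,22,0,6,60,-5,22,0,6,60,-6,22,0,6,60,-6,22,0,6])

```text
clock: 4.05
position: [0.4365, 0.1274, 0.2344]
tool_rot: [-1.571, -0.0, -0.401]
force: [1.8, -0.4, 1.0]
grip_width: 0.0598
```

>>> drive_tool(steps=[60,-5,22,0,6,60,-5,22,0,6,60,-5,22,0,6,60,-6,22,0,6,60,-6,24,0,6])

```text
clock: 4.47
position: [0.4096, 0.2391, 0.2344]
tool_rot: [-1.571, -0.0, 0.122]
force: [0.9, -0.3, 0.5]
grip_width: 0.0601
```

Run:
```python
from top import *
g=cam('top'); f=np.asarray(g['frame'])
bottles(g); s=monitor.observe(); print(s['qpos'],s['position'])
cv2.imwrite('pics/crop2.png',cv2.cvtColor(cv2.resize(f[165:305,260:440],None,fx=4.4,fy=4.2,interpolation=cv2.INTER_CUBIC),cv2.COLOR_RGB2BGR))
```

```text
cap [218.9333 201.55  ] 60 [0.6264 0.2185 0.07  ]
cap [184.7069 205.6552] 58 [0.6152 0.3178 0.07  ]
cap [220.6379 234.3276] 58 [0.5298 0.2125 0.07  ]
[-0.0813  0.3711 -0.7292  1.9671  0.3081  0.9135 -0.8328] [0.4082 0.2438 0.2347]
```

View pics/crop2.png

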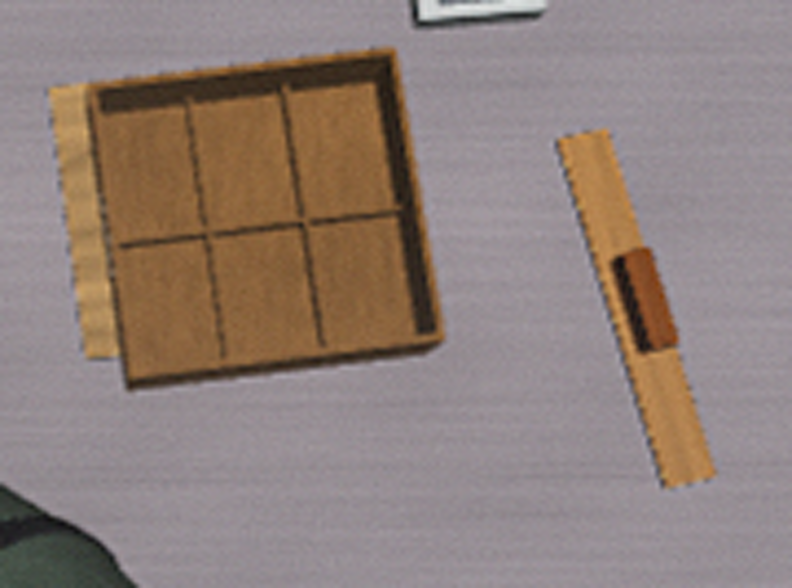

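The lying carton's rim corners are at (90,84), (395,48), (441,340) and (127,378). The divider crossings are at (208,235) and (303,220).

Run:
```python
from top import *
g=cam('top')
def P(X,Y,z): return plane(g,260+(X+.5)/4.4-.5,165+(Y+.5)/4.2-.5,z)
c=[P(90,84,.095),P(395,48,.095),P(441,340,.095),P(127,379,.095)]
print(*c,[np.linalg.norm(c[i]-c[i-1]) for i in range(4)]); print('centre',np.mean(c,0))
d=c[0]-c[1];print('yaw',np.degrees(np.arctan2(-d[0],d[1])), 'yaw2',[np.degrees(np.arctan2((a-b)[1],(a-b)[0])) for a,b in((c[1],c[2]),(c[0],c[3]))])
x=(P(208,235,.041)+P(303,220,.041))/2; print('cross',x)
yaw=np.radians(6.8); X=np.array([np.cos(yaw),np.sin(yaw)]);Y=np.array([-X[1],X[0]])
o=(np.mean(c,0)[:2]+x[:2])/2
for k in(.0495,-.0495):
    for j in(.066,0,-.066): print(o+k*X+j*Y)
print(monitor.observe()['position'])
```

```text
[0.669 0.04  0.095] [ 0.6926 -0.1611  0.095 ] [ 0.4897 -0.1827  0.095 ] [0.4657 0.0189 0.095 ] [np.float64(0.20440281451766384), np.float64(0.20245683225138825), np.float64(0.20397923616924585), np.float64(0.2029839463993316)]
centre [ 0.5793 -0.0712  0.095 ]
yaw 6.676990443164781 yaw2 [np.float64(6.0813195992441305), np.float64(5.93490987811729)]
cross [ 0.5776 -0.0706  0.041 ]
[0.6198 0.0005]
[ 0.6276 -0.065 ]
[ 0.6354 -0.1306]
[ 0.5215 -0.0112]
[ 0.5293 -0.0768]
[ 0.5371 -0.1423]
[0.4088 0.2418 0.2346]
```

>>> drive_tool(steps=[60,0,-4,-35,0,60,0,0,-40,0,60,0,0,-40,0,60,0,0,-36,0,60,0,0,-28,0], grip_force=40)

```text
clock: 4.98
position: [0.4093, 0.2333, 0.0528]
tool_rot: [-1.572, 0.002, 0.116]
force: [-0.1, -0.1, -0.2]
grip_width: 0.0598
```

>>> drive_tool(steps=[20,0,0,0,0,20,0,0,0,0,20,0,0,0,0,20,0,0,0,0,20,0,0,0,0])

```text
clock: 5.4
position: [0.4108, 0.2346, 0.0569]
tool_rot: [-1.57, -0.002, 0.116]
force: [0.1, 0.4, -1.3]
grip_width: 0.0268
```

>>> drive_tool(steps=[20,0,0,25,0,20,0,0,35,0,20,0,0,35,0,20,0,0,30,0,20,0,0,20,0])

```text
clock: 5.82
position: [0.4104, 0.2348, 0.2041]
tool_rot: [-1.57, -0.003, 0.117]
force: [1.1, 0.1, -1.2]
grip_width: 0.0272
```

Run:
```python
from top import *
print(monitor.observe()['position'],monitor.observe()['grip_width'])
cam('scene','s3')
g=cam('wrist','w3'); print({k:v for k,v in g.items() if k!='frame'})
```

```text
[0.4104 0.2348 0.2041] 0.027204629865086174
{'vertical_fov': 65.70646984690485, 'cx': 286.374835187322, 'cy': 208.53395197817036, 'xyz': array([0.4028, 0.3059, 0.3347]), 'orientation': array([ 2.8609, -0.0078,  0.1175])}
```

View pics/s3.png

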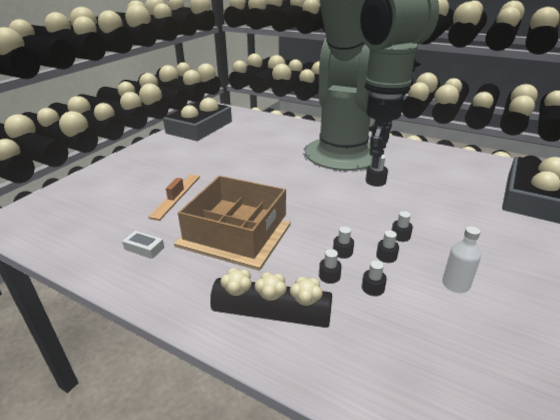

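Bottle 1 is held by its cap and hangs upright under the gripper at (377,175). I'll carry it to the near-right cell.

>>> drive_tool(steps=[20,8,-24,0,0,20,13,-38,0,0,20,13,-38,0,0,20,13,-38,0,0,20,13,-38,0,0])

```text
clock: 6.33
position: [0.47, 0.0564, 0.2004]
tool_rot: [-1.571, -0.0, 0.117]
force: [2.0, 0.6, -0.6]
grip_width: 0.0268
```

>>> drive_tool(steps=[20,13,-38,0,0,20,13,-38,0,0,20,13,-38,0,0,20,13,-38,0,0,20,9,-30,0,0])

```text
clock: 6.75
position: [0.5311, -0.1271, 0.2001]
tool_rot: [-1.572, 0.0, 0.115]
force: [-0.7, -0.0, -1.4]
grip_width: 0.0269
```

>>> drive_tool(steps=[20,6,-22,0,0,20,0,0,0,0,20,0,0,0,0,20,0,0,0,0,20,0,0,0,0])

```text
clock: 7.17
position: [0.5367, -0.1444, 0.2004]
tool_rot: [-1.571, 0.0, 0.119]
force: [-0.2, 0.3, -1.1]
grip_width: 0.0269
```

>>> drive_tool(steps=[20,0,0,-30,0,20,0,0,-35,0,20,0,0,-30,0,20,0,0,-20,0,20,0,0,-11,0])

```text
clock: 7.58
position: [0.5357, -0.1443, 0.0723]
tool_rot: [-1.57, 0.003, 0.119]
force: [-30.0, -2.2, 57.7]
grip_width: 0.027
```

>>> drive_tool(steps=[20,0,0,0,0,20,0,0,0,0,45,0,0,0,0,45,0,0,0,0,45,0,0,0,0])

```text
clock: 8.0
position: [0.5373, -0.1454, 0.075]
tool_rot: [-1.571, -0.001, 0.117]
force: [0.0, -0.3, 0.4]
grip_width: 0.0452
```

>>> drive_tool(steps=[45,0,0,20,0,45,0,0,30,0,45,0,0,38,0,45,0,0,38,0,55,0,0,0,0])

```text
clock: 8.42
position: [0.5396, -0.1456, 0.2071]
tool_rot: [-1.574, -0.008, 0.117]
force: [0.7, 1.0, 0.8]
grip_width: 0.0547
```

Run:
```python
from top import *
g=cam('top'); f=np.asarray(g['frame'])
bottles(g); s=monitor.observe(); print(s['position'])
cam('scene','s4')
cv2.imwrite('pics/c4.png',cv2.cvtColor(cv2.resize(np.vstack([cv2.imread('pics/s4.png')[:,:,::-1][130:330,100:500],f[140:310,40:440]]),None,fx=1.6,fy=1.6),cv2.COLOR_RGB2BGR))
```

```text
cap [218.9333 201.55  ] 60 [0.6264 0.2185 0.07  ]
cap [184.6441 205.6949] 59 [0.6151 0.318  0.07  ]
cap [220.678  234.3898] 59 [0.5296 0.2123 0.07  ]
cap [185.8438 247.0625] 64 [0.4941 0.3115 0.07  ]
cap [182.2727 281.7273] 66 [0.3957 0.3192 0.07  ]
[ 0.5386 -0.1458  0.2042]
```

View pics/c4.png

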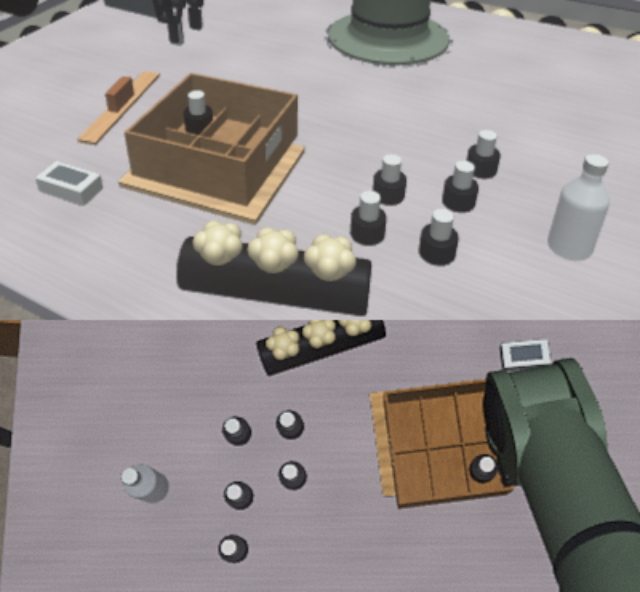

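Bottle 1 stands upright in the near-right cell and the other five haven't moved. The 58 N contact spike means I should descend more softly. Next is the bottle at (0.396, 0.319).

>>> drive_tool(steps=[55,-6,20,0,0,55,-11.5,37.5,0,0,55,-11.5,37.5,0,0,55,-11.5,37.5,0,0,55,-11.5,37.5,0,0])

```text
clock: 8.93
position: [0.4836, 0.0258, 0.1995]
tool_rot: [-1.571, 0.001, 0.117]
force: [1.4, 0.2, -0.0]
grip_width: 0.0553
```

>>> drive_tool(steps=[55,-11.5,37.5,0,0,55,-11.5,37.5,0,0,55,-11.5,37.5,0,0,55,-11.5,37.5,0,0,55,-11.5,37.5,0,0])

```text
clock: 9.35
position: [0.4261, 0.2133, 0.1996]
tool_rot: [-1.571, 0.001, 0.117]
force: [1.6, 0.8, 0.2]
grip_width: 0.0551
```

>>> drive_tool(steps=[55,-11.5,37.5,0,0,55,-11.5,37.5,0,0,55,-10.5,32.5,0,0,55,0,0,0,0,55,0,0,0,0])

```text
clock: 9.77
position: [0.3925, 0.321, 0.1994]
tool_rot: [-1.571, 0.002, 0.121]
force: [0.5, -0.7, -1.1]
grip_width: 0.055
```

Run:
```python
from top import *
g=cam('top')
bottles(g); s=monitor.observe(); print(s['position'],s['tool_rot'])
hsv=cv2.cvtColor(np.asarray(g['frame']),cv2.COLOR_RGB2HSV).astype(int)
m=(hsv[...,2]>160)&(hsv[...,1]<30);m[:,:270]=0;m[:,375:]=0;m[:190]=0;m[280:]=0
for c,a in blobs(m,15): print('incarton',plane(g,*c,.087),a)
```

```text
cap [218.9333 201.55  ] 60 [0.6264 0.2185 0.07  ]
cap [184.7797 205.661 ] 59 [0.6152 0.3176 0.07  ]
cap [220.6379 234.3276] 58 [0.5298 0.2125 0.07  ]
cap [185.8438 247.0625] 64 [0.4941 0.3115 0.07  ]
[0.3933 0.3195 0.1994] [-1.5717  0.0014  0.1186]
incarton [ 0.5771 -0.2052  0.087 ] 37
incarton [0.5709 0.0642 0.087 ] 19
incarton [ 0.5648 -0.2155  0.087 ] 17
incarton [ 0.5363 -0.1404  0.087 ] 65
```

>>> drive_tool(steps=[55,2,0,-35,0,55,0,0,-40,0,55,0,0,-36,0,55,0,0,-22,0,55,0,0,-10,0])

```text
clock: 10.23
position: [0.3952, 0.3171, 0.0541]
tool_rot: [-1.574, 0.004, 0.116]
force: [-0.2, -0.3, -0.5]
grip_width: 0.0549
```

>>> drive_tool(steps=[20,0,0,0,0,20,0,0,0,0,20,0,0,0,0,20,0,0,0,0,20,0,0,0,0])

```text
clock: 10.65
position: [0.3966, 0.3196, 0.0584]
tool_rot: [-1.57, -0.002, 0.117]
force: [0.6, -0.5, -1.0]
grip_width: 0.0264
```

>>> drive_tool(steps=[20,0,0,25,0,20,0,0,35,0,20,0,0,35,0,20,0,0,30,0,20,7,-20,20,0])

```text
clock: 11.07
position: [0.4021, 0.3029, 0.2061]
tool_rot: [-1.567, -0.003, 0.121]
force: [-0.1, -0.3, -1.6]
grip_width: 0.0269
```

>>> drive_tool(steps=[20,12.5,-37.5,0,0,20,12.5,-37.5,0,0,20,12.5,-37.5,0,0,20,12.5,-37.5,0,0,20,12.5,-37.5,0,0])

```text
clock: 11.48
position: [0.4658, 0.11, 0.2031]
tool_rot: [-1.571, -0.001, 0.117]
force: [1.1, -0.3, -0.8]
grip_width: 0.0265
```

>>> drive_tool(steps=[20,12.5,-37.5,0,0,20,12.5,-37.5,0,0,20,12.5,-37.5,0,0,20,12.5,-37.5,0,0,20,8,-23,0,0])

```text
clock: 11.9
position: [0.524, -0.0655, 0.2029]
tool_rot: [-1.572, -0.001, 0.114]
force: [-0.3, -0.5, -0.2]
grip_width: 0.0267
```

>>> drive_tool(steps=[20,6,-15,0,0,20,0,0,0,0,20,0,0,0,0,20,0,0,0,0,20,0,0,0,0])

```text
clock: 12.32
position: [0.5292, -0.0749, 0.2026]
tool_rot: [-1.571, -0.0, 0.119]
force: [-0.4, -0.4, -1.5]
grip_width: 0.0266
```

>>> drive_tool(steps=[20,0,-2,-35,0,20,0,0,-38,0,20,0,0,-30,0,20,0,0,-14,0,20,0,0,-6,0])

```text
clock: 12.73
position: [0.5282, -0.0768, 0.0773]
tool_rot: [-1.57, 0.003, 0.119]
force: [-0.3, 0.3, -0.5]
grip_width: 0.027
```

>>> drive_tool(steps=[20,0,0,-3,0,20,0,0,0,0,45,0,0,0,0,45,0,0,0,0,45,0,0,0,0])

```text
clock: 13.15
position: [0.53, -0.0781, 0.0773]
tool_rot: [-1.571, -0.001, 0.117]
force: [-0.5, 1.3, 0.2]
grip_width: 0.045
```

>>> drive_tool(steps=[45,0,0,20,0,45,0,0,30,0,45,0,0,38,0,45,0,0,38,0,55,0,0,0,0])

```text
clock: 13.57
position: [0.532, -0.0779, 0.2091]
tool_rot: [-1.573, -0.008, 0.117]
force: [1.0, -0.1, -0.3]
grip_width: 0.0546
```

```bash
cat > chk.py <<'E'
from top import *
g=cam('top')
bottles(g); s=monitor.observe(); print(s['position'],s['tool_rot'][2],s['grip_width'])
hsv=cv2.cvtColor(np.asarray(g['frame']),cv2.COLOR_RGB2HSV).astype(int)
m=(hsv[...,2]>160)&(hsv[...,1]<30);m[:,:284]=0;m[:,360:]=0;m[:190]=0;m[280:]=0
for c,a in blobs(m,30): print('incarton',plane(g,*c,.087),a)
E
python3 chk.py
```

```text
cap [218.9333 201.55  ] 60 [0.6264 0.2185 0.07  ]
cap [184.7797 205.661 ] 59 [0.6152 0.3176 0.07  ]
cap [220.5614 234.3333] 57 [0.5298 0.2127 0.07  ]
cap [185.8438 247.0625] 64 [0.4941 0.3115 0.07  ]
[ 0.5311 -0.0782  0.2062] 0.1165408877643781 0.05514734432865927
incarton [ 0.5272 -0.0737  0.087 ] 40
```

>>> drive_tool(steps=[55,-2,20,0,0,55,-3.6,37.5,0,0,55,-3.6,37.5,0,0,55,-3.6,37.5,0,0,55,-3.6,37.5,0,0])

```text
clock: 14.03
position: [0.5124, 0.0933, 0.2021]
tool_rot: [-1.571, 0.0, 0.116]
force: [1.0, 0.1, -0.1]
grip_width: 0.0549
```

>>> drive_tool(steps=[55,-3.6,37.5,0,0,55,-3.6,37.5,0,0,55,-3.6,37.5,0,0,55,-3.6,37.5,0,0,55,-3.6,37.5,0,0])

```text
clock: 14.45
position: [0.4944, 0.2811, 0.202]
tool_rot: [-1.571, 0.0, 0.117]
force: [1.3, -0.3, 0.3]
grip_width: 0.0549
```

>>> drive_tool(steps=[55,-2,32,0,0,55,0,0,0,0,55,0,0,0,0,55,0,0,0,0,55,0,0,0,0])

```text
clock: 14.87
position: [0.4933, 0.3102, 0.2021]
tool_rot: [-1.572, 0.0, 0.116]
force: [-0.2, -0.2, 0.1]
grip_width: 0.0547
```

```bash
python3 chk.py
```

```text
cap [218.9333 201.55  ] 60 [0.6264 0.2185 0.07  ]
cap [185.2439 204.6098] 41 [0.6183 0.3163 0.07  ]
[0.4934 0.3102 0.2022] 0.11555862136478678 0.05511738737947043
incarton [ 0.5361 -0.1405  0.087 ] 66
incarton [ 0.5284 -0.0776  0.087 ] 66
```

>>> drive_tool(steps=[55,1,1,-35,0,55,0,0,-40,0,55,0,0,-36,0,55,0,0,-24,0,55,0,0,-11,0])

```text
clock: 15.33
position: [0.4932, 0.3106, 0.0532]
tool_rot: [-1.573, 0.003, 0.116]
force: [-0.6, -0.4, -0.1]
grip_width: 0.0551
```

>>> drive_tool(steps=[20,0,0,0,0,20,0,0,0,0,20,0,0,0,0,20,0,0,0,0,20,0,0,0,0])

```text
clock: 15.75
position: [0.4947, 0.3126, 0.0576]
tool_rot: [-1.57, -0.002, 0.117]
force: [0.4, -0.3, 2.6]
grip_width: 0.0263
```

>>> drive_tool(steps=[20,0,0,25,0,20,0,0,35,0,20,0,0,35,0,20,0,0,30,0,20,2,-20,20,0])

```text
clock: 16.17
position: [0.4956, 0.2962, 0.2053]
tool_rot: [-1.567, -0.003, 0.121]
force: [0.8, 0.8, -3.1]
grip_width: 0.0268
```

>>> drive_tool(steps=[20,3.2,-38,0,0,20,3.2,-38,0,0,20,3.2,-38,0,0,20,3.2,-38,0,0,20,3.2,-38,0,0])

```text
clock: 16.58
position: [0.512, 0.1006, 0.2021]
tool_rot: [-1.571, -0.001, 0.117]
force: [1.1, 0.7, -1.4]
grip_width: 0.0267
```

>>> drive_tool(steps=[20,3.2,-38,0,0,20,3.2,-38,0,0,20,2,-22,0,0,20,1,-15,0,0,20,0,0,0,0])

```text
clock: 17.0
position: [0.5215, -0.0144, 0.2018]
tool_rot: [-1.572, -0.0, 0.112]
force: [-0.1, 0.3, -0.7]
grip_width: 0.0269
```

>>> drive_tool(steps=[20,0,0,0,0,20,0,0,0,0,20,0,0,0,0,20,0,0,0,0,20,0,0,0,0])

```text
clock: 17.42
position: [0.5214, -0.0098, 0.2014]
tool_rot: [-1.571, -0.0, 0.118]
force: [0.1, -0.0, -2.4]
grip_width: 0.0269
```

>>> drive_tool(steps=[20,0,0,-35,0,20,0,0,-38,0,20,0,0,-30,0,20,0,0,-14,0,20,0,0,-6,0])

```text
clock: 17.83
position: [0.5203, -0.01, 0.076]
tool_rot: [-1.57, 0.003, 0.118]
force: [-1.0, -0.6, -0.8]
grip_width: 0.0268
```

>>> drive_tool(steps=[20,0,0,-2,0,20,0,0,0,0,45,0,0,0,0,45,0,0,0,0,45,0,0,0,0])

```text
clock: 18.25
position: [0.522, -0.0106, 0.0773]
tool_rot: [-1.571, -0.002, 0.117]
force: [-0.3, -0.2, 1.1]
grip_width: 0.0451
```

>>> drive_tool(steps=[45,0,0,20,0,45,0,0,30,0,45,0,0,38,0,45,0,0,38,0,55,0,0,0,0])

```text
clock: 18.67
position: [0.524, -0.01, 0.209]
tool_rot: [-1.572, -0.009, 0.117]
force: [1.1, -0.1, 1.2]
grip_width: 0.0545
```

```bash
python3 chk.py
```

```text
cap [218.9333 201.55  ] 60 [0.6264 0.2185 0.07  ]
cap [184.7797 205.661 ] 59 [0.6152 0.3176 0.07  ]
cap [220.5614 234.3333] 57 [0.5298 0.2127 0.07  ]
[ 0.5231 -0.0106  0.2061] 0.11648175317893594 0.05495377659807635
```

>>> drive_tool(steps=[55,0,20,0,0,55,1.5,38,0,0,55,1.5,38,0,0,55,1.5,38,0,0,55,1.5,38,0,0])

```text
clock: 19.13
position: [0.5271, 0.1629, 0.2021]
tool_rot: [-1.571, 0.0, 0.117]
force: [0.4, 0.0, 0.4]
grip_width: 0.055
```

>>> drive_tool(steps=[55,1.5,32,0,0,55,0,20,0,0,55,0,0,0,0,55,0,0,0,0,55,0,0,0,0])

```text
clock: 19.55
position: [0.5289, 0.2125, 0.2019]
tool_rot: [-1.572, 0.001, 0.117]
force: [-0.7, -0.2, 0.2]
grip_width: 0.0551
```

```bash
python3 chk.py
```

```text
[0.529  0.2121 0.202 ] 0.11583969242281267 0.05523050084253873
incarton [ 0.5363 -0.1404  0.087 ] 65
incarton [ 0.5284 -0.0776  0.087 ] 66
incarton [ 0.5209 -0.0117  0.087 ] 63
```

>>> drive_tool(steps=[55,1,0,-35,0,55,0,0,-40,0,55,0,0,-36,0,55,0,0,-24,0,55,0,0,-11,0])

```text
clock: 20.02
position: [0.5288, 0.2114, 0.0532]
tool_rot: [-1.572, 0.004, 0.116]
force: [-1.3, -0.8, 0.1]
grip_width: 0.0549
```

>>> drive_tool(steps=[20,0,0,0,0,20,0,0,0,0,20,0,0,0,0,20,0,0,0,0,20,0,0,0,0])

```text
clock: 20.43
position: [0.5306, 0.2135, 0.0575]
tool_rot: [-1.57, -0.002, 0.117]
force: [0.2, -0.2, 1.3]
grip_width: 0.0269
```

>>> drive_tool(steps=[20,0,0,25,0,20,0,0,35,0,20,0,0,35,0,20,0,0,30,0,20,6,-20,20,0])

```text
clock: 20.85
position: [0.5354, 0.1974, 0.2054]
tool_rot: [-1.568, -0.004, 0.122]
force: [0.3, 0.6, -0.8]
grip_width: 0.0266
```

>>> drive_tool(steps=[20,11.5,-37.5,0,0,20,11.5,-37.5,0,0,20,11.5,-37.5,0,0,20,11.5,-37.5,0,0,20,11.5,-37.5,0,0])

```text
clock: 21.27
position: [0.5937, 0.0039, 0.2022]
tool_rot: [-1.571, -0.001, 0.117]
force: [1.1, -0.2, -1.6]
grip_width: 0.0267
```

>>> drive_tool(steps=[20,11.5,-37.5,0,0,20,11.5,-37.5,0,0,20,11.5,-37.5,0,0,20,5,-15,0,0,20,2.5,-8,0,0])

```text
clock: 21.68
position: [0.6356, -0.1332, 0.2016]
tool_rot: [-1.572, -0.0, 0.113]
force: [0.0, 0.4, -1.4]
grip_width: 0.0268
```

>>> drive_tool(steps=[20,0,0,0,0,20,0,0,0,0,20,0,0,0,0,20,0,0,0,0,20,0,0,0,0])

```text
clock: 22.1
position: [0.6354, -0.1282, 0.2016]
tool_rot: [-1.571, -0.0, 0.119]
force: [-0.6, 1.0, -2.0]
grip_width: 0.0267
```

>>> drive_tool(steps=[20,0,-1,-35,0,20,0,0,-38,0,20,0,0,-30,0,20,0,0,-14,0,20,0,0,-6,0])

```text
clock: 22.52
position: [0.6345, -0.1298, 0.0763]
tool_rot: [-1.57, 0.003, 0.118]
force: [-0.6, 0.6, -1.4]
grip_width: 0.0271
```

>>> drive_tool(steps=[20,0,0,-2,0,20,0,0,0,0,45,0,0,0,0,45,0,0,0,0,45,0,0,0,0])

```text
clock: 22.93
position: [0.6361, -0.1307, 0.0776]
tool_rot: [-1.571, -0.002, 0.117]
force: [-0.4, 0.1, 0.5]
grip_width: 0.045
```

>>> drive_tool(steps=[45,0,0,20,0,45,0,0,30,0,45,0,0,38,0,45,0,0,38,0,55,0,0,0,0])

```text
clock: 23.35
position: [0.6383, -0.1304, 0.2103]
tool_rot: [-1.573, -0.009, 0.117]
force: [0.1, -0.1, 1.0]
grip_width: 0.0547
```

```bash
python3 chk.py
```

```text
cap [219.1333 191.3667] 30 [0.6569 0.2182 0.07  ]
cap [184.7419 205.7419] 62 [0.6149 0.3177 0.07  ]
[ 0.6372 -0.1306  0.207 ] 0.11672672746089141 0.055231343020786264
incarton [ 0.6349 -0.1301  0.087 ] 59
incarton [ 0.5868 -0.1822  0.087 ] 63
incarton [ 0.5359 -0.1404  0.087 ] 67
incarton [ 0.5284 -0.0776  0.087 ] 66
incarton [ 0.5206 -0.0111  0.087 ] 68
incarton [ 0.4611 -0.0746  0.087 ] 130
incarton [ 0.4231 -0.0754  0.087 ] 219
```

Bottle A has been knocked aside, and my mask clipped it at the edge. I'll widen the mask and look.

```bash
sed -i 's/m\[:190\]=0; m\[320/m[:172]=0; m[320/' top.py; python3 chk.py | head -4
python3 - <<'E'
from h import *
a=cam('scene')['frame'][180:330,280:440]; b=cam('top')['frame'][120:270,140:300]
cv2.imwrite('pics/c5.png',cv2.cvtColor(cv2.resize(np.hstack([a,b]),None,fx=2.4,fy=2.4,interpolation=cv2.INTER_CUBIC),cv2.COLOR_RGB2BGR))
E
```

```text
cap [219.2373 189.5932] 59 [0.6622 0.218  0.07  ]
cap [184.7419 205.7419] 62 [0.6149 0.3177 0.07  ]
[ 0.6362 -0.1307  0.2046] 0.11671056334975427 0.05501537419495008
incarton [ 0.6354 -0.1302  0.087 ] 60
```

View pics/c5.png

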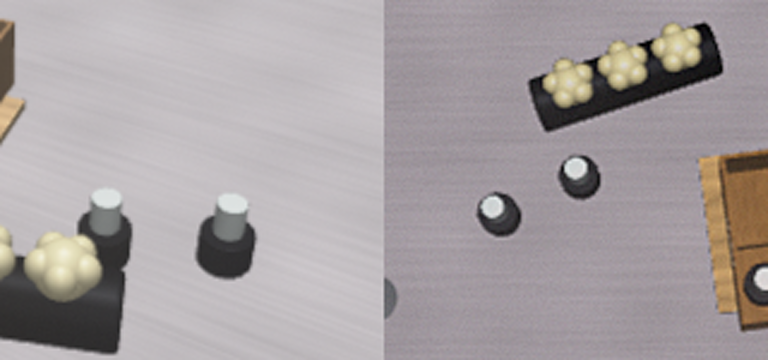

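Bottle A is still upright, at about (0.662, 0.218), near the log. I'll check the log clearance while moving there.

```bash
python3 -c "
from h import *
g=cam('top')
for u,v in((205,175),(219,170),(230,167)): print(plane(g,u,v,.035))"
```

```text
[0.71652097 0.26539934 0.035     ]
[0.73173408 0.22338077 0.035     ]
[0.74081554 0.190217   0.035     ]
```

>>> drive_tool(steps=[42,1,20,0,0,42,3,38,0,0,42,3,38,0,0,42,3,38,0,0,42,3,38,0,0])

```text
clock: 24.02
position: [0.6479, 0.0431, 0.2013]
tool_rot: [-1.571, 0.002, 0.117]
force: [0.5, -0.1, -0.7]
grip_width: 0.0416
```

>>> drive_tool(steps=[42,3,38,0,0,42,3,38,0,0,42,3,38,0,0,42,2,38,0,0,42,2,24,0,0])

```text
clock: 24.43
position: [0.6601, 0.222, 0.2011]
tool_rot: [-1.569, 0.002, 0.12]
force: [1.2, 0.5, 1.1]
grip_width: 0.0421
```

>>> drive_tool(steps=[42,0,0,0,0,42,0,0,0,0,42,0,0,0,0,42,0,0,0,0,42,0,0,0,0])

```text
clock: 24.85
position: [0.6616, 0.2161, 0.2021]
tool_rot: [-1.571, 0.0, 0.116]
force: [0.4, -0.2, -0.2]
grip_width: 0.0417
```

```bash
python3 chk.py
```

```text
cap [184.7333 205.7167] 60 [0.615  0.3177 0.07  ]
[0.6617 0.2163 0.2022] 0.11567302801381762 0.04176524185357721
incarton [ 0.6353 -0.1307  0.087 ] 62
incarton [ 0.5847 -0.1821  0.087 ] 39
```

>>> drive_tool(steps=[42,1,2,-35,0,42,0,0,-40,0,42,0,0,-36,0,42,0,0,-24,0,42,0,0,-11,0])

```text
clock: 25.32
position: [0.661, 0.2181, 0.0526]
tool_rot: [-1.572, 0.004, 0.117]
force: [-0.1, -0.0, 0.2]
grip_width: 0.0421
```

>>> drive_tool(steps=[20,0,0,0,0,20,0,0,0,0,20,0,0,0,0,20,0,0,0,0,20,0,0,0,0])

```text
clock: 25.73
position: [0.6631, 0.2196, 0.0578]
tool_rot: [-1.571, -0.002, 0.117]
force: [0.5, -0.0, -1.1]
grip_width: 0.0268
```

>>> drive_tool(steps=[20,0,0,25,0,20,0,0,35,0,20,0,0,35,0,20,0,0,30,0,20,-2,-20,20,0])

```text
clock: 26.15
position: [0.6604, 0.2039, 0.2057]
tool_rot: [-1.567, -0.004, 0.121]
force: [0.6, 1.2, -1.7]
grip_width: 0.0271
```

>>> drive_tool(steps=[20,-4.6,-37.5,0,0,20,-4.6,-37.5,0,0,20,-4.6,-37.5,0,0,20,-4.6,-37.5,0,0,20,-4.6,-37.5,0,0])

```text
clock: 26.57
position: [0.6371, 0.0102, 0.2022]
tool_rot: [-1.571, -0.001, 0.117]
force: [0.9, 0.4, -1.7]
grip_width: 0.0266
```

>>> drive_tool(steps=[20,-4.6,-37.5,0,0,20,-3,-25,0,0,20,-2,-13,0,0,20,0,0,0,0,20,0,0,0,0])

```text
clock: 26.98
position: [0.6279, -0.0634, 0.2019]
tool_rot: [-1.571, -0.001, 0.116]
force: [-0.0, 0.6, -1.0]
grip_width: 0.0267
```

>>> drive_tool(steps=[20,0,0,0,0,20,0,0,0,0,20,0,0,0,0,20,0,0,0,0,20,0,0,0,0])

```text
clock: 27.4
position: [0.6279, -0.0629, 0.2013]
tool_rot: [-1.571, 0.0, 0.118]
force: [-0.6, 0.2, -2.1]
grip_width: 0.0271
```

>>> drive_tool(steps=[20,0,-1,-35,0,20,0,0,-38,0,20,0,0,-30,0,20,0,0,-14,0,20,0,0,-6,0])

```text
clock: 27.82
position: [0.6269, -0.0642, 0.0762]
tool_rot: [-1.57, 0.003, 0.118]
force: [0.2, -0.5, -1.1]
grip_width: 0.0267
```

>>> drive_tool(steps=[20,0,0,-2,0,20,0,0,0,0,45,0,0,0,0,45,0,0,0,0,45,0,0,0,0])

```text
clock: 28.23
position: [0.6285, -0.0646, 0.0775]
tool_rot: [-1.571, -0.002, 0.117]
force: [-0.4, 0.2, 0.2]
grip_width: 0.0448
```

>>> drive_tool(steps=[45,0,0,20,0,45,0,0,30,0,45,0,0,38,0,45,0,0,38,0,55,0,0,0,0])

```text
clock: 28.65
position: [0.6306, -0.0641, 0.2101]
tool_rot: [-1.572, -0.009, 0.117]
force: [1.4, 0.0, 0.8]
grip_width: 0.0546
```

```bash
python3 chk.py
```

```text
cap [184.6721 205.7541] 61 [0.6149 0.3179 0.07  ]
[ 0.6297 -0.0644  0.2069] 0.11672372188236979 0.05518007806679592
incarton [ 0.6287 -0.0615  0.087 ] 41
incarton [ 0.5341 -0.1366  0.087 ] 40
incarton [ 0.5284 -0.0776  0.087 ] 66
incarton [ 0.5208 -0.0111  0.087 ] 67
incarton [ 0.466  -0.0794  0.087 ] 50
```

>>> drive_tool(steps=[55,0,20,0,0,55,-1.5,38,0,0,55,-1.5,38,0,0,55,-1.5,38,0,0,55,-1.5,38,0,0])

```text
clock: 29.12
position: [0.6214, 0.109, 0.2023]
tool_rot: [-1.571, -0.0, 0.117]
force: [-0.0, -0.4, -0.5]
grip_width: 0.0553
```

>>> drive_tool(steps=[55,-1.5,38,0,0,55,-1.5,38,0,0,55,-1.5,38,0,0,55,-1.5,38,0,0,55,-1.5,38,0,0])

```text
clock: 29.53
position: [0.6139, 0.2992, 0.2022]
tool_rot: [-1.571, 0.0, 0.117]
force: [-0.1, -0.3, 0.0]
grip_width: 0.0548
```

>>> drive_tool(steps=[55,0,20,0,0,55,0,0,0,0,55,0,0,0,0,55,0,0,0,0,55,0,0,0,0])

```text
clock: 29.95
position: [0.6148, 0.3161, 0.2022]
tool_rot: [-1.572, -0.0, 0.116]
force: [0.2, -0.2, -0.1]
grip_width: 0.0554
```

```bash
python3 chk.py
```

```text
[0.6148 0.3161 0.2023] 0.11547170948159646 0.055141038432196796
incarton [ 0.6057 -0.1812  0.087 ] 93
incarton [ 0.6351 -0.1313  0.087 ] 66
incarton [ 0.6292 -0.0655  0.087 ] 63
incarton [ 0.5361 -0.1403  0.087 ] 66
incarton [ 0.5284 -0.0776  0.087 ] 66
incarton [ 0.4708 -0.1243  0.087 ] 36
```

>>> drive_tool(steps=[55,0,1.5,-35,0,55,0,0,-40,0,55,0,0,-36,0,55,0,0,-24,0,55,0,0,-11,0])

```text
clock: 30.42
position: [0.6133, 0.317, 0.0528]
tool_rot: [-1.573, 0.004, 0.116]
force: [-1.1, 0.3, 1.0]
grip_width: 0.0552
```

>>> drive_tool(steps=[20,0,0,0,0,20,0,0,0,0,20,0,0,0,0,20,0,0,0,0,20,0,0,0,0])

```text
clock: 30.83
position: [0.6151, 0.3192, 0.0579]
tool_rot: [-1.57, -0.002, 0.117]
force: [-0.3, -0.7, 6.0]
grip_width: 0.0266
```

>>> drive_tool(steps=[20,0,0,25,0,20,0,0,35,0,20,0,0,35,0,20,0,0,30,0,20,0,-20,20,0])

```text
clock: 31.25
position: [0.6137, 0.3032, 0.2056]
tool_rot: [-1.567, -0.003, 0.121]
force: [0.3, 1.1, -0.7]
grip_width: 0.027
```

>>> drive_tool(steps=[20,0.5,-37.5,0,0,20,0.5,-37.5,0,0,20,0.5,-37.5,0,0,20,0.5,-37.5,0,0,20,0.5,-37.5,0,0])

```text
clock: 31.67
position: [0.6167, 0.1097, 0.2022]
tool_rot: [-1.571, -0.001, 0.117]
force: [1.3, -0.5, -2.1]
grip_width: 0.0267
```

>>> drive_tool(steps=[20,0.5,-37.5,0,0,20,0.5,-37.5,0,0,20,1,-22,0,0,20,0,-13,0,0,20,0,0,0,0])

```text
clock: 32.08
position: [0.619, -0.0019, 0.2017]
tool_rot: [-1.572, -0.0, 0.113]
force: [0.0, -0.4, -1.2]
grip_width: 0.0268
```

>>> drive_tool(steps=[20,0,0,0,0,20,0,0,0,0,20,0,0,0,0,20,0,0,0,0,20,0,0,0,0])

```text
clock: 32.5
position: [0.6188, 0.0025, 0.2014]
tool_rot: [-1.571, -0.0, 0.118]
force: [0.1, -0.3, -0.9]
grip_width: 0.0267
```

>>> drive_tool(steps=[20,1,-1,-35,0,20,0,0,-38,0,20,0,0,-30,0,20,0,0,-14,0,20,0,0,-6,0])

```text
clock: 32.92
position: [0.6189, 0.0009, 0.0763]
tool_rot: [-1.57, 0.003, 0.118]
force: [-0.1, -0.2, -1.1]
grip_width: 0.0262
```

>>> drive_tool(steps=[20,0,0,-2,0,20,0,0,0,0,45,0,0,0,0,45,0,0,0,0,45,0,0,0,0])

```text
clock: 33.33
position: [0.6205, 0.0004, 0.0775]
tool_rot: [-1.571, -0.002, 0.117]
force: [-0.3, -0.7, -0.1]
grip_width: 0.045
```

>>> drive_tool(steps=[45,0,0,20,0,45,0,0,30,0,45,0,0,38,0,45,0,0,38,0,55,0,0,0,0])

```text
clock: 33.75
position: [0.6225, 0.0012, 0.21]
tool_rot: [-1.572, -0.009, 0.117]
force: [-0.0, 0.7, 1.0]
grip_width: 0.0545
```

```bash
python3 chk.py
python3 - <<'E'
from h import *
s=cam('scene','s6')['frame']
cv2.imwrite('pics/c6.png',cv2.cvtColor(cv2.resize(s[120:330,90:370],None,fx=2.6,fy=2.6,interpolation=cv2.INTER_CUBIC),cv2.COLOR_RGB2BGR))
E
```

```text
[0.6216 0.0007 0.2069] 0.11676297108305711 0.055110837987543265
incarton [ 0.5208 -0.0111  0.087 ] 67
```

View pics/c6.png

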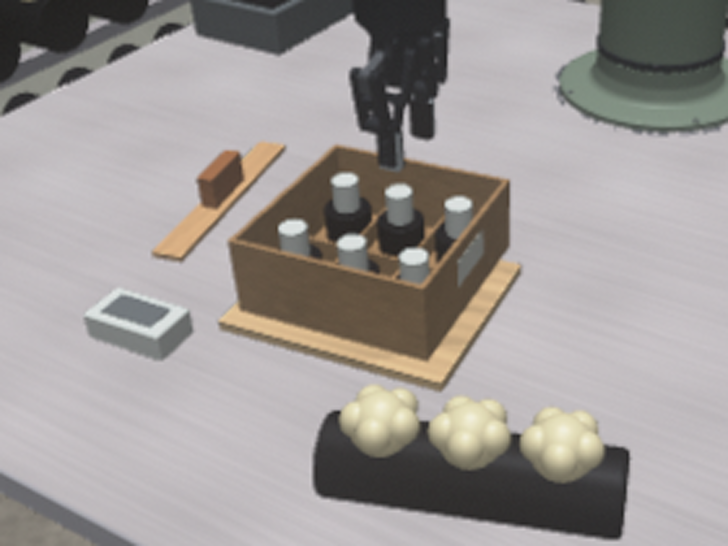

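All six bottles stand upright in their own cells, below the rim, and the log, logger and batten haven't moved. Now the batten.

>>> drive_tool(steps=[50,-5,-20,0,-6.8,50,-8.5,-29,0,-7,50,-8.5,-29,0,-7,50,-8.5,-29,0,-7,50,-8.5,-29,0,-7])

```text
clock: 34.27
position: [0.5798, -0.1368, 0.2016]
tool_rot: [-1.571, 0.001, -0.496]
force: [0.2, -0.1, -0.7]
grip_width: 0.0498
```

>>> drive_tool(steps=[50,-8.5,-29,0,-7,50,-8.5,-29,0,-7,50,-8.5,-29,0,-7,50,-8.5,-29,0,-7,50,-8.5,-29,0,-7])

```text
clock: 34.68
position: [0.5373, -0.2819, 0.2017]
tool_rot: [-1.572, 0.001, -1.107]
force: [0.0, -0.8, -0.2]
grip_width: 0.0502
```

>>> drive_tool(steps=[50,-8.5,-29,0,-7,50,-7,-23.5,0,-7,50,0,0,0,0,50,0,0,0,0,50,0,0,0,0])

```text
clock: 35.1
position: [0.5229, -0.3322, 0.2017]
tool_rot: [-1.571, 0.001, -1.343]
force: [0.5, 0.8, -0.2]
grip_width: 0.05
```

```bash
python3 chk.py
python3 - <<'E'
from h import *
g=cam('wrist','w7'); print({k:v for k,v in g.items() if k!='frame'})
p=monitor.observe()['position']
for P in ([.524,-.333,.048],):print(proj(g,P,True))
E
```

```text
[ 0.5231 -0.3318  0.2019] -1.342839522265666 0.04985848234126434
incarton [ 0.6353 -0.1309  0.087 ] 61
incarton [ 0.629  -0.0655  0.087 ] 60
incarton [ 0.6209 -0.0001  0.087 ] 61
incarton [ 0.5363 -0.1404  0.087 ] 65
incarton [ 0.5285 -0.0775  0.087 ] 65
incarton [ 0.5207 -0.0113  0.087 ] 64
{'vertical_fov': 65.70646984690485, 'cx': 286.374835187322, 'cy': 208.53395197817036, 'xyz': array([ 0.59250487, -0.3153532 ,  0.33001493]), 'orientation': array([ 2.86050017e+00,  3.22441445e-04, -1.34209323e+00])}
(np.float64(288.3293906291106), np.float64(197.02700982174196))
```

View pics/w7.png

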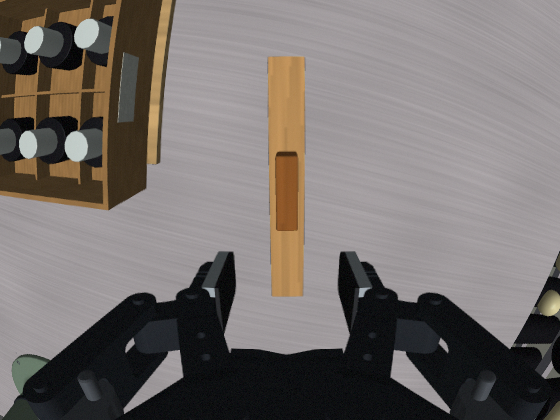

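The wrist view shows the block centred between the jaws at (287,192), with the batten aligned to the jaw axis. The caps still line up with their cells. I'll descend and grip.

>>> drive_tool(steps=[50,2,0,-36,0,50,0,0,-40,0,50,0,0,-40,0,50,0,0,-32,0,50,0,0,-16,0])

```text
clock: 35.62
position: [0.5236, -0.3309, 0.0342]
tool_rot: [-1.574, 0.004, -1.343]
force: [-0.6, -1.8, -0.5]
grip_width: 0.0504
```

>>> drive_tool(steps=[50,0,0,-6,0,50,0,0,-2,0,50,0,0,0,0,12,0,0,0,0,12,0,0,0,0])

```text
clock: 36.03
position: [0.5256, -0.3334, 0.0318]
tool_rot: [-1.569, -0.001, -1.345]
force: [0.5, 0.3, 0.3]
grip_width: 0.0267
```

>>> drive_tool(steps=[12,0,0,0,0,12,0,0,0,0,12,0,0,0,0,12,0,0,0,0,12,0,0,0,0])

```text
clock: 36.45
position: [0.5255, -0.3334, 0.0317]
tool_rot: [-1.569, -0.001, -1.345]
force: [-0.9, 1.1, 8.4]
grip_width: 0.0192
```

>>> drive_tool(steps=[12,0,0,20,0,12,0,0,38,0,12,0,0,40,0,12,0,0,38,0,12,0,0,24,0])

```text
clock: 36.87
position: [0.5256, -0.3335, 0.1951]
tool_rot: [-1.568, -0.003, -1.346]
force: [1.0, -1.5, -1.3]
grip_width: 0.0195
```

>>> drive_tool(steps=[12,-3,21,0,7,12,-3,21,0,7,12,-3,21,0,7,12,-3,21,0,7,12,-3,21,0,7])

```text
clock: 37.28
position: [0.5096, -0.2272, 0.1911]
tool_rot: [-1.571, -0.001, -0.729]
force: [0.3, 0.9, -1.4]
grip_width: 0.0191
```

>>> drive_tool(steps=[12,-4,21,0,7,12,-4,21,0,7,12,-4,21,0,7,12,-4,21,0,7,12,-4,21,0,7])

```text
clock: 37.7
position: [0.4895, -0.1222, 0.191]
tool_rot: [-1.572, -0.001, -0.118]
force: [0.5, 0.1, -1.4]
grip_width: 0.0193
```

>>> drive_tool(steps=[12,-3,21,0,7,12,-3,20,0,7,12,0,0,0,0,12,0,0,0,0,12,0,0,0,0])

```text
clock: 38.12
position: [0.484, -0.0827, 0.1907]
tool_rot: [-1.572, -0.0, 0.118]
force: [0.1, -0.6, -0.7]
grip_width: 0.0193
```

Run:
```python
from h import *
s=monitor.observe(); print(s['position'],np.degrees(s['tool_rot']),s['grip_width'],s['force'])
a=cam('scene')['frame'][110:320,110:390];b=cam('top')['frame'][160:310,230:430]
a=cv2.resize(a,(420,315));b=cv2.resize(b,(420,315))
cv2.imwrite('pics/c8.png',cv2.cvtColor(np.vstack([a,b])[:600],cv2.COLOR_RGB2BGR))
```

```text
[ 0.48395468 -0.08271077  0.19069555] [-9.00487362e+01 -2.85899875e-02  6.78482991e+00] 0.019340404941151346 [ 0.12667309 -0.60457385 -0.72901338]
```

View pics/c8.png

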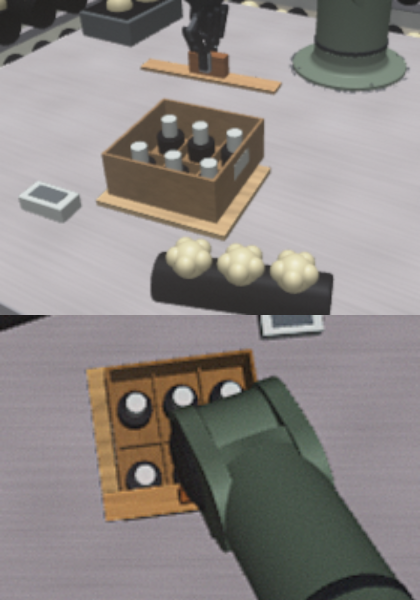

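The batten is held crosswise above the near end. I'll lower it gently.

>>> drive_tool(steps=[12,0,0,-20,0,12,0,0,-20,0,12,0,0,-14,0,12,0,0,-5,0,12,0,0,-2,0])

```text
clock: 38.63
position: [0.4835, -0.0823, 0.1287]
tool_rot: [-1.571, 0.001, 0.12]
force: [-0.9, 0.7, -1.7]
grip_width: 0.0195
```

>>> drive_tool(steps=[12,0,0,0,0,12,0,0,-1,0,12,0,0,0,0,12,0,0,-0.5,0,12,0,0,0,0])

```text
clock: 39.05
position: [0.484, -0.0821, 0.1282]
tool_rot: [-1.571, -0.001, 0.12]
force: [-0.6, -0.5, -1.7]
grip_width: 0.0194
```

```bash
python3 -c "
from h import *
s=monitor.observe(); print(s['position'],s['force'],s['moment'])"
```

```text
[ 0.48402445 -0.08211198  0.12816292] [-0.58736163 -0.53342774 -1.71058001] [0.00670268 0.06619622 0.00552521]
```

>>> drive_tool(steps=[12,0,0,-0.5,0,12,0,0,0,0,12,0,0,-0.5,0,12,0,0,0,0,12,0,0,0,0])

```text
clock: 39.47
position: [0.4838, -0.082, 0.1268]
tool_rot: [-1.571, 0.0, 0.121]
force: [-0.3, -1.1, -1.1]
grip_width: 0.0196
```

>>> drive_tool(steps=[12,0,0,-0.5,0,12,0,0,0,0,12,0,0,0,0,12,0,0,0,0,12,0,0,0,0])

```text
clock: 39.88
position: [0.4839, -0.082, 0.1267]
tool_rot: [-1.571, -0.0, 0.121]
force: [-3.6, -0.2, 10.5]
grip_width: 0.0196
```

The batten touched down at z = 0.1267, as predicted, with about 10 N. I'll loosen the jaws slightly so it rests freely, then draw it slowly.

>>> drive_tool(steps=[22,0,0,0,0,22,0,0,0,0,22,0,0,0,0,22,0,0,0,0,22,0,0,0,0])

```text
clock: 40.3
position: [0.4838, -0.082, 0.1263]
tool_rot: [-1.571, 0.0, 0.121]
force: [0.1, 0.3, 0.3]
grip_width: 0.0223
```

>>> drive_tool(steps=[22,3,0.3,0,0,22,5,0.6,0,0,22,6,0.7,0,0,22,6,0.7,0,0,22,6,0.7,0,0])

```text
clock: 40.72
position: [0.5106, -0.0789, 0.1263]
tool_rot: [-1.571, -0.0, 0.121]
force: [-0.6, -0.7, 0.1]
grip_width: 0.0221
```

>>> drive_tool(steps=[22,6,0.7,0,0,22,6,0.7,0,0,22,6,0.7,0,0,22,6,0.7,0,0,22,6,0.7,0,0])

```text
clock: 41.13
position: [0.5404, -0.0754, 0.1263]
tool_rot: [-1.571, 0.0, 0.121]
force: [-0.5, 0.1, -0.0]
grip_width: 0.0219
```

```bash
cat > v.py <<'E'
from h import *
import sys
s=monitor.observe(); print(s['position'],s['grip_width'],s['force'])
a=cam('scene')['frame'][110:320,110:390];b=cam('top')['frame'][160:310,230:430]
a=cv2.resize(a,(420,315));b=cv2.resize(b,(420,280))
cv2.imwrite(f'pics/{sys.argv[1]}.png',cv2.cvtColor(np.vstack([a,b]),cv2.COLOR_RGB2BGR))
E
python3 v.py c9
```

```text
[ 0.54041961 -0.07544312  0.12626025] 0.02193245941021841 [-0.4630413   0.10135206 -0.0230882 ]
```

View pics/c9.png

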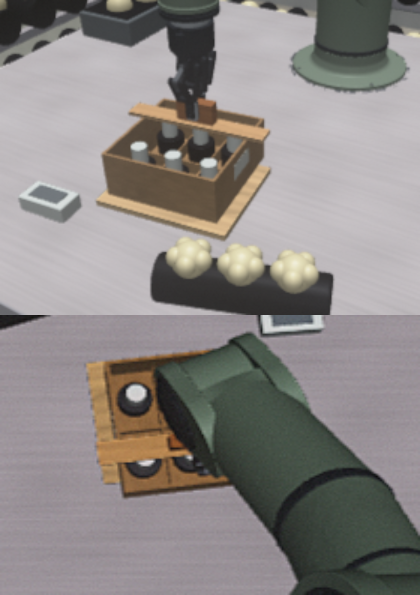

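The batten slides flat along the rim and the carton stays put. I'll carry on to the far end.

>>> drive_tool(steps=[22,6,0.7,0,0,22,6,0.7,0,0,22,6,0.7,0,0,22,6,0.7,0,0,22,6,0.7,0,0])

```text
clock: 41.65
position: [0.5705, -0.0719, 0.1263]
tool_rot: [-1.571, -0.0, 0.121]
force: [-1.2, -0.1, -0.1]
grip_width: 0.0219
```

>>> drive_tool(steps=[22,6,0.7,0,0,22,6,0.7,0,0,22,6,0.7,0,0,22,6,0.7,0,0,22,6,0.7,0,0])

```text
clock: 42.07
position: [0.6004, -0.0685, 0.1263]
tool_rot: [-1.571, 0.0, 0.121]
force: [-0.1, 0.6, 0.6]
grip_width: 0.0223
```

>>> drive_tool(steps=[22,6,0.7,0,0,22,6,0.7,0,0,22,6,0.7,0,0,22,6,0.7,0,0,22,6,0.7,0,0])

```text
clock: 42.48
position: [0.6304, -0.065, 0.1263]
tool_rot: [-1.571, 0.0, 0.121]
force: [-0.4, -0.3, -0.1]
grip_width: 0.0221
```

>>> drive_tool(steps=[22,6,0.7,0,0,22,6,0.7,0,0,22,6,0.7,0,0,22,6,0.7,0,0,22,6,0.7,0,0])

```text
clock: 42.9
position: [0.6604, -0.0614, 0.1263]
tool_rot: [-1.571, 0.0, 0.121]
force: [-2.3, -0.4, 0.8]
grip_width: 0.0222
```

>>> drive_tool(steps=[22,6,0.7,0,0,22,6,0.7,0,0,22,3,0.3,0,0,22,0,0,0,0,22,0,0,0,0])

```text
clock: 43.32
position: [0.6749, -0.0597, 0.1262]
tool_rot: [-1.571, -0.0, 0.121]
force: [0.0, 0.3, 0.0]
grip_width: 0.0217
```

```bash
python3 v.py c10
```

```text
[ 0.67490823 -0.05971591  0.12623087] 0.021736479526821884 [0.01057452 0.32654818 0.0247648 ]
```

View pics/c10.png

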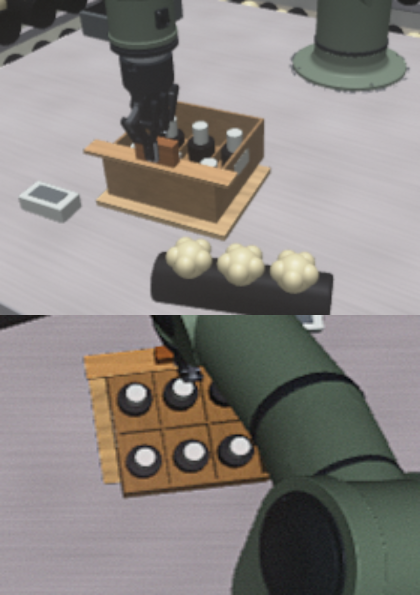

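The batten is flat at the far end with all the caps beneath it. I'll regrip, lift it and carry it back to its place on the bench.

>>> drive_tool(steps=[12,0,0,0,0,12,0,0,0,0,12,0,0,0,0,12,0,0,0,0,12,0,0,0,0])

```text
clock: 43.83
position: [0.6748, -0.0599, 0.1264]
tool_rot: [-1.571, 0.0, 0.121]
force: [-2.6, 1.6, 3.6]
grip_width: 0.0192
```

>>> drive_tool(steps=[12,0,0,10,0,12,0,0,20,0,12,0,0,20,0,12,0,0,15,0,12,0,0,0,0])

```text
clock: 44.25
position: [0.6762, -0.0596, 0.1951]
tool_rot: [-1.571, -0.004, 0.12]
force: [-0.5, 0.7, -0.4]
grip_width: 0.0194
```

>>> drive_tool(steps=[12,-12.5,-22.8,0,-7,12,-12.5,-22.8,0,-7,12,-12.5,-22.8,0,-7,12,-12.5,-22.8,0,-7,12,-12.5,-22.8,0,-7])

```text
clock: 44.67
position: [0.6115, -0.1748, 0.1911]
tool_rot: [-1.571, 0.0, -0.496]
force: [0.8, 0.1, -1.2]
grip_width: 0.0194
```

>>> drive_tool(steps=[12,-12.5,-22.8,0,-7,12,-12.5,-22.8,0,-7,12,-12.5,-22.8,0,-7,12,-12.5,-22.8,0,-7,12,-12.5,-22.8,0,-7])

```text
clock: 45.08
position: [0.5489, -0.2888, 0.1911]
tool_rot: [-1.571, 0.0, -1.107]
force: [0.8, 0.0, -1.6]
grip_width: 0.0194
```

>>> drive_tool(steps=[12,-12.5,-22.8,0,-7,12,-12.5,-22.8,0,-7,12,0,0,0,0,12,0,0,0,0,12,0,0,0,0])

```text
clock: 45.5
position: [0.525, -0.3328, 0.1911]
tool_rot: [-1.571, 0.001, -1.344]
force: [0.2, 1.3, -1.2]
grip_width: 0.0191
```

>>> drive_tool(steps=[12,0,0,-30,0,12,0,0,-40,0,12,0,0,-35,0,12,0,0,-25,0,12,0,0,-14,0])

```text
clock: 45.92
position: [0.5242, -0.3314, 0.0441]
tool_rot: [-1.573, 0.003, -1.343]
force: [-0.1, 0.8, -0.9]
grip_width: 0.0193
```

>>> drive_tool(steps=[12,0,0,-6,0,12,0,0,-3,0,12,0,0,0,0,12,0,0,0,0,12,0,0,0,0])

```text
clock: 46.33
position: [0.5255, -0.3338, 0.0397]
tool_rot: [-1.569, -0.001, -1.345]
force: [-0.5, -0.2, -1.1]
grip_width: 0.0196
```

>>> drive_tool(steps=[12,0,0,-3,0,12,0,0,-2,0,12,0,0,-1.5,0,12,0,0,0,0,12,0,0,0,0])

```text
clock: 46.75
position: [0.5248, -0.3334, 0.0317]
tool_rot: [-1.571, 0.0, -1.345]
force: [-0.1, -0.2, -1.3]
grip_width: 0.0192
```

>>> drive_tool(steps=[12,0,0,-0.5,0,12,0,0,0,0,12,0,0,-0.5,0,12,0,0,0,0,12,0,0,0,0])

```text
clock: 47.17
position: [0.5249, -0.3334, 0.0314]
tool_rot: [-1.571, -0.0, -1.345]
force: [-4.5, 2.6, 9.8]
grip_width: 0.02
```

The batten is down, with 10 N of contact. I'll release it, lift, swing clear to the right and make the final checks.

>>> drive_tool(steps=[45,0,0,0,0,45,0,0,0,0,45,0,0,0,0,45,0,0,0,0,45,0,0,0,0])

```text
clock: 47.58
position: [0.5248, -0.3334, 0.0307]
tool_rot: [-1.571, 0.0, -1.345]
force: [0.5, 0.4, 0.1]
grip_width: 0.0451
```

>>> drive_tool(steps=[45,0,0,20,0,45,0,0,38,0,45,0,0,40,0,45,0,0,40,0,45,0,0,40,0])

```text
clock: 48.0
position: [0.5245, -0.3332, 0.2107]
tool_rot: [-1.571, 0.0, -1.345]
force: [0.5, -0.3, -0.3]
grip_width: 0.0448
```

>>> drive_tool(steps=[45,-25,-20,0,0,45,-25,-20,0,0,45,-25,-20,0,0,45,-25,-20,0,0,45,-25,-20,0,0])

```text
clock: 48.42
position: [0.3985, -0.4342, 0.2089]
tool_rot: [-1.571, -0.0, -1.345]
force: [0.3, -0.1, -0.1]
grip_width: 0.0449
```

>>> drive_tool(steps=[45,-25,-20,0,0,45,-25,-20,0,0,45,-25,-20,0,0,45,0,0,0,0,45,0,0,0,0])

```text
clock: 48.83
position: [0.3232, -0.4945, 0.2087]
tool_rot: [-1.571, -0.0, -1.349]
force: [0.7, -0.1, -0.4]
grip_width: 0.0448
```

```bash
python3 chk.py
python3 - <<'E'
from h import *
a=cam('scene')['frame'];b=cam('top')['frame'][100:310,120:440]
cv2.imwrite('pics/c11.png',cv2.cvtColor(np.vstack([cv2.resize(a[110:340,60:500],(560,293)),cv2.resize(b,(460,302))[:, :].copy() if 0 else cv2.copyMakeBorder(cv2.resize(b,(460,302)),0,0,0,100,0)]),cv2.COLOR_RGB2BGR))
E
```

```text
[ 0.3247 -0.4935  0.2088] -1.3464473677057642 0.04507122158561001
incarton [ 0.6353 -0.1309  0.087 ] 61
incarton [ 0.629  -0.0652  0.087 ] 59
incarton [ 0.6211 -0.0002  0.087 ] 58
incarton [ 0.5365 -0.1407  0.087 ] 63
incarton [ 0.5287 -0.0776  0.087 ] 62
incarton [ 0.5209 -0.0114  0.087 ] 61
```

View pics/c11.png

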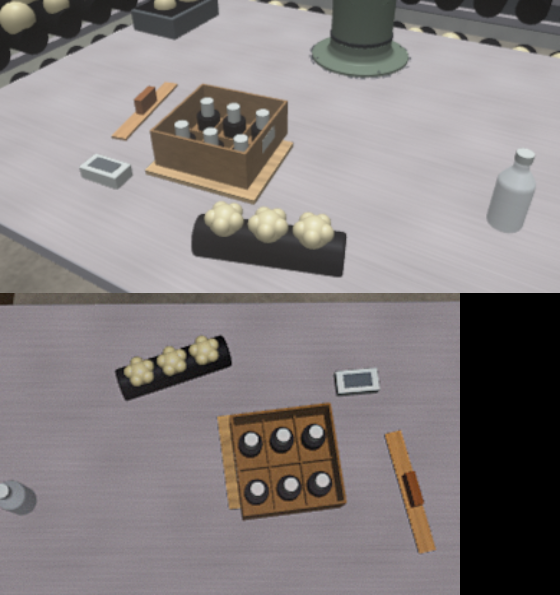

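The final pictures show the finished state: six bottles upright in their cells, the batten flat on the bench, and the bystanders where they were.

```bash
python3 -c "
from h import *
print(workorder.job_done())"
```

```text
the job is handed in; nothing more can be done
None
```

The job is done and handed in at about 49 s on the robot's clock.

- **Carton:** I tipped it over the board's edge. It lies on its back on the board, open side up.
- **Bottles:** All six stand upright, each in its own cell. In the last top view their caps were within about 2 mm of where I aimed, and they had not moved after the batten passed. One bottle was knocked about 35 mm towards the log during the run. I measured it again before picking it up.
- **Batten check:** I laid the batten on the rim at the near end and drew it to about 7 mm short of the far end. It rested free in loosened jaws, and forces stayed under 3 N. Nothing caught on it, and I put it back flat in its original place on the bench.
- **Bystanders:** The grow log, mist bottle and climate logger look unmoved in the last pictures. I judged this by eye and did not measure it.

**One flaw:** the first bottle touched the carton floor with a short force of about 58 N up at the wrist (30 N sideways), under the 120 N wrist limit. I slowed the later descents, and no reading after that was above about 11 N.

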